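Gauge a rolling vial in the labelling jig

TASK

Flip the labelling jig's stop fully down, then lay the unlabelled amber vial (it rolls at a touch) on its side in the V cradle, cap pointing away from the stop, and bring its foot snug against the stop and let go of it. Then flip the stop back up clear, with the vial still lying exactly where it was gauged. Leave everything else on the bench where it is.

Things in the scene. Friction and masses are not known exactly. Their poses are not given: they have to be found in the camera images.
- jig: labelling jig fixed to the bench, origin on the bench surface: aluminium base plate 10 high (x -70 to +95, y -85 to +85), a white V cradle along its y axis, and along its +x side a blue fence (x +62 to +82, 50 high, full length) that carries the flip stop
- cradle (a point): on the axis of a vial lying in the V cradle, half way along it: jig x = 0, y = -17, 55 above the bench; axes as the jig. The cradle is 115 long (jig y -75 to +40), only 30 wide, its edges 44 above the bench and its faces 35 degrees from level; its -y end is open. A vial in it overhangs it by 1 each side, so fingers can straddle both
- stop (a joint): angle of the flip stop, rad. 0 = fully down: the steel arm (16 wide, 12 thick) is level 85 above the bench, reaching from the hinge across to jig -x, and its red gauge leaf (28 wide, 10 thick) hangs across the cradle's +y end, down to 38 above the bench. Grows as the arm swings up, to 1.7 (just past upright). Friction hinge (0.07 N m), stays where left; starts at 1.25 to 1.6
- stop_hinge (a point): point on the hinge axis of the flip stop, which runs along the jig's y (rotation about +y raises the arm): jig x +72, y +50, 85 above the bench, in a dark bracket on the fence (y +33 to +67, up to 95 high)
- stop_handle (a point): centre of the red round handle bar at the free end of the stop's arm, 114 from the hinge: dia 14, 24 long, along the jig's y (can be pinched across its 24 mm ends, and turns between the pads as the arm swings)
- gauge (a point): point on the jig where the middle of the vial's foot must be: on the cradle's axis (55 above the bench, x = 0) in the plane y = +42 of the gauge leaf's face when down; axes as the jig
- vial: unlabelled amber glass vial with a blue cap, lying on its side loose on the bench, free to roll at a touch. Body dia 32 and 70 long, cap dia 24 reaching 60 from the origin; about 60 to 120 g. Origin on its axis at mid-body (16 above the bench as it lies); its x axis runs along it towards the cap; y and z turn with rolling
- vial_foot (a point): centre of the vial's flat foot, 35 from its origin on the side away from the cap
- vial_done: amber vial of the same size and shape as vial, also lying on its side, but with a white and green label round its body (already done; leave it, it rolls too); origin on its axis at mid-body, x towards its cap
- jar: white plastic jar with blue cap, dia 60, 100 tall, standing; origin under its centre
- amber_bottle: amber bottle with black cap, dia 60, 150 tall, standing; origin under its centre
- blue_bottle: blue bottle with white cap, dia 64, 190 tall, standing; origin under its centre
- beaker: clear beaker, dia 70, 90 tall, standing; origin under its centre
- label_roll: roll of blank labels lying flat, a white ring of outer dia 72, 30 tall; origin under its centre
- spatula: spatula with white blade about 190 long lying flat along its own x
Mind the look-alikes: they are no part of the job. Leave any black or pink look-alike of the vial alone.

How it is judged:
By the outcome, as a careful person would: the job done as asked, in the order asked, and still so for the second after the job is handed in, with the robot touching nothing.
It also fails if it takes over 72 s, if anything falls off the work surface, if the arm or the gripper's body presses on something with over 40 N, if the wrist force passes 120 N, or if a joint passes its speed limit or range.

ROBOT

A 6-joint arm with a two-finger parallel gripper is mounted at the origin on the work surface. World frame = base frame: x ahead of the robot, y to its left, z up, the work surface at z = 0. Lengths are in m, angles in degrees, forces in N, time in s.
With the tool pointing down it reaches from about 0.375 to 0.9 m from the base axis. Payload 3.1 kg.
Tool frame: the origin (TCP) lies on the front face of the gripper's body, between the roots of the fingers; the fingertips stand 70 mm ahead of it and the grasp point (between the pads) lies 51 mm ahead of it (bot.tip_extent is the distance from the TCP to the fingertips, in m); z points along the fingers, x is the direction in which the jaws open and shut, and the axes are right-handed (so a half turn about z gives the same grasp; the last joint's range is limited). The gripper opens to 87 mm and grips with 3 to 60 N. Pads are 19 mm wide; open, the fingers measure 117 mm over their backs; the gripper's body (75 mm by 190 mm) begins 51 mm behind the grasp point.
Start: joints at [62.825, 30.224, 82.088, -0, 67.689, -10.227], TCP at [0.182, 0.598, 0.292] pointing down, gripper open.
Joint ranges: [-176.69, 176.69], [-43.24, 126.21], [12.49, 139.97], [-82, 262], [0, 151.66], [-163.58, 163.58]. Speed limits (degrees/s): [159.86, 159.86, 180, 180, 180, 180].

INTERFACE

Orientations are given as a 3x3 rotation matrix whose columns are the frame's x, y, z axes.
In Python, from rig import bot, viewer, ticket gives the robot as it stands. The module is installed in compiled form; this text tells all that it offers.
- The arm moves only by the tool arm_command, never from a script. Its argument "targets" is a list of rows, each an object with "rot": the turn, a rotation vector about the tool's x, y, z in degrees, a list of three; "offset": the shift along the tool's x, y, z in cm, a list of three; "gripper": the closure, from 0 (fully open) to 1 (shut). A call has 1 to 8 rows; each row is the pose to reach, as a shift and turn from the pose commanded when the call began, along the tool's axes at that moment; what a row does not reach only later rows make up. A row lasts 1/10 s, in which the tool goes at most 50 mm and 8.59 degrees, less where a joint would pass 70% of its speed; a pose out of reach is approached as far as the arm can. A call with a gripper value outside its range is refused whole. The fingers move at their own pace and stop on an object; the grip force is fixed at half the most. Time passes only in rows, so rows that repeat a pose let the fingers close. It gives the time, the measured TCP pose, the force and the opening at its end, in the units of the state.
- bot.read_state(): the state, without advancing time (a new reading comes with each control period).
- viewer.capture(name): name is "scene" or "top" or "wrist"; returns a dict with "frame" (480x640x3 uint8, red, green, blue), "fx", "fy", "cx", "cy" (pixels), "D" ([k1, k2, p1, p2, k3] as OpenCV has them; the pictures are not rectified), "view" (4x4, takes a point from world to camera coordinates). Camera axes: x right, y down, z forward; pixel columns grow to the right and rows downward; lengths in m; the calibration is good to about 2 mm. A picture is of the moment at which its call begins. There is no depth.
- ticket.hand_in(): hands the job in, once; it reports no verdict.
The state is a dict: "time_s": time; "joint_positions": joint angles; "qvel": joint speeds; "tau": joint torques, N m; "position": TCP position; "tcp_rot": TCP orientation; "force": force on the tool from outside, world axes, zero at the start; "moment": the same for the moment, N m; "opening": opening from 0.0 (shut) to 1.0 (fully open).
Only numpy, scipy, OpenCV 4.12 (cv2) and the standard library are available. Lean on these libraries where they do the work, as an engineer would, in place of code of your own. Each camera call takes 0.05 s, during which the arm holds its last target. There are 200 camera calls.

## Working session

There is one attempt and no reset: what is moved stays moved. The work goes in short steps, Python scripts to look and compute and a tool call to move; the robot and the scene stay as the last step left them, time stands still between calls to the robot, and variables do not carry over. Pictures are saved under pics/ and viewed, about 8 in all and at most 12, crops included, and the job is handed in when it is done.

Besides the shell and the picture viewer there is one more tool, called as name([rows], argument=value, ...), one row to a line, values as JSON. arm_command: Moves the arm, as the interface text tells. Its arguments: {"type":"object","properties":{"targets":{"type":"array"}},"required":["targets"]}

```bash
mkdir -p pics
cat > h.py <<'E'
import numpy as np, cv2
from rig import bot, viewer, ticket
def cap(n,f=None):
    c=viewer.capture(n)
    c['K']=np.array([[c['fx'],0,c['cx']],[0,c['fy'],c['cy']],[0,0,1.]]);c['D']=np.array(c['D'],float);c['view']=np.array(c['view'])
    c['bgr']=c['frame'][:,:,::-1].copy()
    if f: cv2.imwrite('pics/'+f,c['bgr'])
    return c
def ray(c,px):
    u=cv2.undistortPoints(np.array(px,float).reshape(-1,1,2),c['K'],c['D']).reshape(-1,2)
    R=c['view'][:3,:3];t=c['view'][:3,3]
    d=np.c_[u,np.ones(len(u))]@R
    return -R.T@t,d/np.linalg.norm(d,axis=1)[:,None]
def plane(c,px,z):
    o,d=ray(c,px); return o+d*((z-o[2])/d[:,2])[:,None]
def proj(c,P):
    r,_=cv2.Rodrigues(c['view'][:3,:3]); return cv2.projectPoints(np.array(P,float).reshape(-1,1,3),r,c['view'][:3,3],c['K'],c['D'])[0].reshape(-1,2)
def tri(c1,p1,c2,p2):
    o1,d1=ray(c1,[p1]);o2,d2=ray(c2,[p2]);A=np.c_[d1[0],-d2[0]]
    s=np.linalg.lstsq(A,o2-o1,rcond=None)[0];a=o1+s[0]*d1[0];b=o2+s[1]*d2[0]
    return (a+b)/2,np.linalg.norm(a-b)
E
python3 - <<'E'
from h import *
for n in ('top','scene'):
    c=cap(n,n+'0.png'); o,d=ray(c,[[320,240]]); print(n,o.round(3),d.round(3))
s=bot.read_state();print(s)
E
```

```text
top [ 0.374 -0.021  1.186] [[ 0.172 -0.026 -0.985]]
scene [ 0.984 -0.473  0.973] [[-0.39   0.398 -0.83 ]]
{'time_s': 0.1, 'joint_positions': array([ 6.28253379e+01,  3.02738348e+01,  8.21486023e+01, -4.85592495e-04,
        6.76909236e+01, -1.02288589e+01]), 'qvel': array([-0.05784882, -0.0879244 , -0.16863952, -0.05288344, -0.00920054,
        0.03740387]), 'tau': array([ 2.85144406e-04, -4.40988207e+01, -1.77151680e+01,  6.35006418e-02,
        5.34061133e-02, -3.28021156e-05]), 'position': array([0.18191205, 0.5973894 , 0.29136973]), 'tcp_rot': array([[ 2.91463034e-01,  9.56581672e-01, -8.96621751e-04],
       [ 9.56580108e-01, -2.91464210e-01, -1.76370487e-03],
       [-1.94846091e-03, -3.43635759e-04, -9.99998043e-01]]), 'force': array([-0.06277547,  0.78509915, -0.15959815]), 'moment': array([-0.02102604,  0.02779831, -0.00723203]), 'opening': 1.0030870238761527}
```

View pics/top0.png

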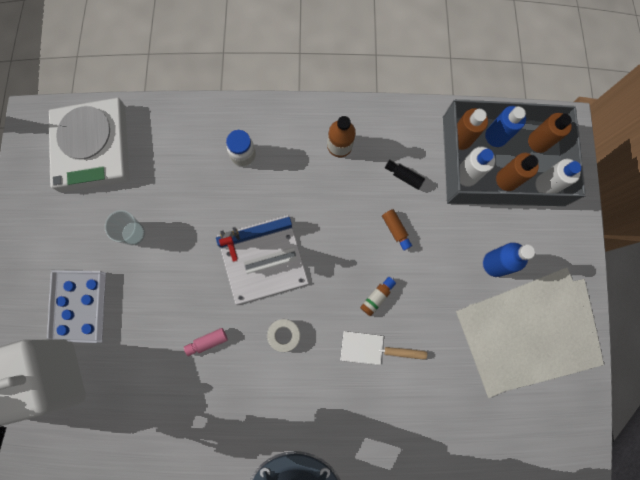

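View pics/scene0.png

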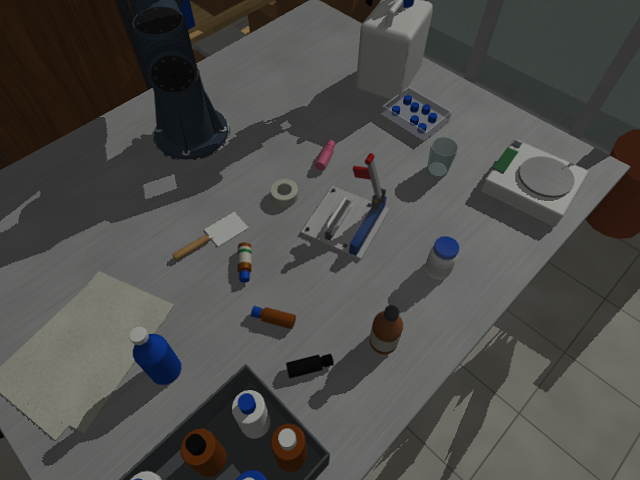

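The top view shows the jig near (262,262), with the stop up on the fence's left end. The unlabelled amber vial is at (397,230), its cap towards (405,245). The labelled one is at (377,297), and the black and pink look-alikes are at (405,174) and (206,342).

```bash
cat > m.py <<'E'
from h import *
def blob(c,m,near):
    n,l,st,ce=cv2.connectedComponentsWithStats(m.astype(np.uint8))
    best=min([i for i in range(1,n) if st[i,4]>25],key=lambda i:np.hypot(*(ce[i]-near)))
    ys,xs=np.where(l==best);p=np.c_[xs,ys].astype(np.float32)
    return ce[best],cv2.minAreaRect(p),len(p)
def amber(c):
    h=cv2.cvtColor(c['bgr'],cv2.COLOR_BGR2HSV);H,S,V=[h[...,i].astype(int) for i in range(3)]
    return (H<16)&(S>130)&(V>45)
def blue(c):
    h=cv2.cvtColor(c['bgr'],cv2.COLOR_BGR2HSV);H,S,V=[h[...,i].astype(int) for i in range(3)]
    return (H>100)&(H<130)&(S>140)&(V>50)
E
python3 - <<'E'
from m import *
C={}
for n,a,b,f in (('top',(397,228),(405,243),(255,232)),('scene',(277,317),(258,312),(370,225))):
    c=cap(n);C[n]=c
    for nm,m,q,z in (('amber',amber(c),a,.016),('cap',blue(c),b,.016),('fence',blue(c),f,.05)):
        ce,r,k=blob(c,m,q); bx=cv2.boxPoints(r)
        print(n,nm,ce.round(1),k,[np.round(x,1) for x in r],plane(c,[ce],z).round(4))
        print(plane(c,bx,z).round(3).tolist())
c=C['top'];cr=cv2.resize(c['bgr'][205:310,205:325],None,fx=5.6,fy=5.6,interpolation=cv2.INTER_CUBIC);cv2.imwrite('pics/jt.png',cr)
E
```

```text
top amber [394.6 225.2] 389 [array([394.7, 225.2]), array([31.4, 12.7]), np.float64(60.6)] [[ 0.6137 -0.2223  0.016 ]]
[[0.638, -0.192, 0.016], [0.653, -0.218, 0.016], [0.589, -0.253, 0.016], [0.575, -0.227, 0.016]]
top cap [405.3 244. ] 71 [array([405.5, 244. ]), array([7.6, 8.9]), np.float64(63.4)] [[ 0.5704 -0.246   0.016 ]]
[[0.574, -0.233, 0.016], [0.583, -0.252, 0.016], [0.567, -0.26, 0.016], [0.558, -0.241, 0.016]]
top fence [263.5 229.3] 526 [array([261.4, 229.7]), array([ 9.6, 59.8]), np.float64(74.1)] [[0.5945 0.0733 0.05  ]]
[[0.585, 0.144, 0.05], [0.623, 0.018, 0.05], [0.602, 0.012, 0.05], [0.564, 0.137, 0.05]]
scene amber [278.1 316.1] 357 [array([277.7, 316.1]), array([34.2, 12.3]), np.float64(18.4)] [[ 0.6105 -0.2204  0.016 ]]
[[0.582, -0.25, 0.016], [0.567, -0.225, 0.016], [0.637, -0.192, 0.016], [0.651, -0.217, 0.016]]
scene cap [255.8 311.5] 86 [array([255.6, 311.6]), array([ 8.5, 10.1]), np.float64(18.4)] [[ 0.5676 -0.2478  0.016 ]]
[[0.565, -0.262, 0.016], [0.552, -0.242, 0.016], [0.57, -0.234, 0.016], [0.582, -0.254, 0.016]]
scene fence [357.6 238.5] 145 [array([358.6, 237.8]), array([ 9.8, 18.8]), np.float64(26.6)] [[0.6102 0.0351 0.05  ]]
[[0.608, 0.011, 0.05], [0.59, 0.06, 0.05], [0.613, 0.066, 0.05], [0.631, 0.017, 0.05]]
```

View pics/jt.png

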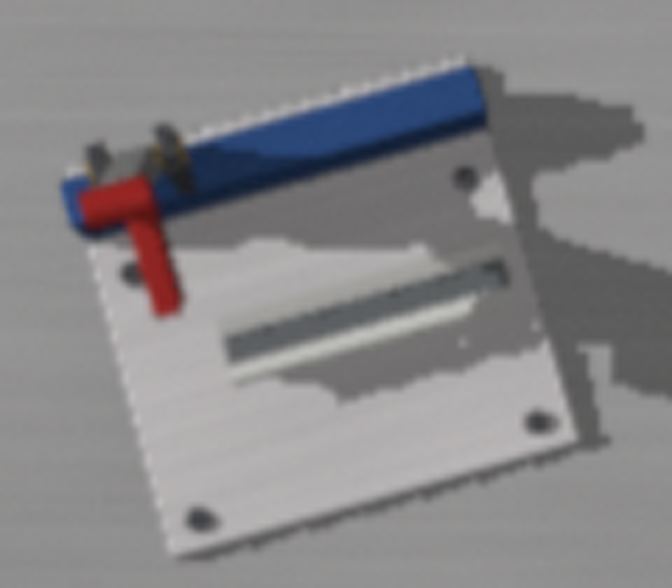

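The jig is clear in this crop: its near plate corners are at crop (170,556) and (578,440). The red handle bar is at (115,202) and the leaf tip at (165,310).

Run:
```python
from h import *
from scipy.optimize import least_squares
c=cap('top');s=cap('scene')
pk=np.array([[170,556],[578,440],[465,58],[485,122]])/5.6+205-.4
J=np.array([[-70,85,10],[-70,-85,10],[95,-85,10],[62,-85,50]])/1e3
def W(p,P): a=p[2];R=np.array([[np.cos(a),-np.sin(a),0],[np.sin(a),np.cos(a),0],[0,0,1]]);return P@R.T+[p[0],p[1],0]
f=lambda p:(proj(c,W(p,J))-pk).ravel()
r=least_squares(f,[.55,.07,.27]);print(r.x,np.degrees(r.x[2]),r.fun.round(2))
h=cv2.cvtColor(s['bgr'],cv2.COLOR_BGR2HSV)
for th in (1.25,1.35,1.45,1.55,1.6):
    # hinge point + arm
    P=np.array([[72-114*np.cos(th),50,85+114*np.sin(th)]])/1e3
    print(th,proj(c,W(r.x,P)),proj(s,W(r.x,P)),W(r.x,P).round(4))
for n,P in dict(cr=[0,-17,55],ga=[0,42,55],hi=[72,50,85]).items(): print(n,W(r.x,np.array([P])/1e3).round(4))
for k,z in ((pk[0:1],.01),(pk[1:2],.01)): print(plane(c,k,z))
print('handle px top',np.array([115,202])/5.6+205)
cv2.imwrite('pics/sj.png',cv2.resize(s['bgr'][145:265,290:410],None,fx=5,fy=5,interpolation=cv2.INTER_CUBIC))
```

```text
[0.52160423 0.07604417 0.28731892] 16.46216167556241 [-0.5   0.99  0.    0.84  0.31 -0.27  0.18 -1.59]
1.25 [[225.25215067 241.60778254]] [[369.30134011 158.32165583]] [[0.542  0.1342 0.1932]]
1.35 [[223.58816982 235.89549267]] [[373.94685799 159.074008  ]] [[0.5525 0.1373 0.1962]]
1.45 [[221.98252488 230.15789941]] [[378.69252535 160.22585678]] [[0.5633 0.1405 0.1982]]
1.55 [[220.45679655 224.47232316]] [[383.48007383 161.76809476]] [[0.5742 0.1437 0.199 ]]
1.6 [[219.73022681 221.67292917]] [[385.87076973 162.68106783]] [[0.5797 0.1453 0.199 ]]
cr [[0.5264 0.0597 0.055 ]]
ga [[0.5097 0.1163 0.055 ]]
hi [[0.5765 0.1444 0.085 ]]
[[0.43260681 0.13666604 0.01      ]]
[[ 0.48044299 -0.02528487  0.01      ]]
handle px top [225.53571429 241.07142857]
```

View pics/sj.png

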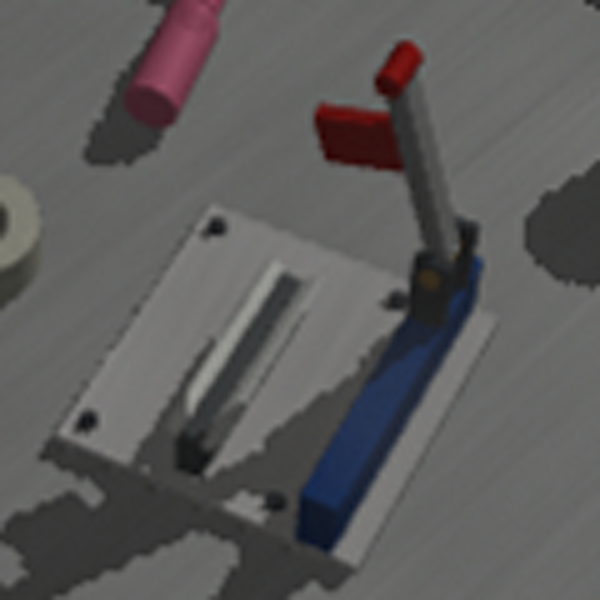

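The crop fixes the stop at about 1.25 rad, with the handle at scene (369.6,158.6), which matches the prediction. Next I check the clearance over the canister and plan the first move.

```bash
cat > plan.py <<'E'
from h import *
from scipy.spatial.transform import Rotation as Ro
def Rd(deg): a=np.radians(deg);return np.array([[np.cos(a),np.sin(a),0],[np.sin(a),-np.cos(a),0],[0,0,-1]])
def go(pos,ang,base=None):
    """rows from current (or base=(pos,R)) to pos with tool down, tool x at ang"""
    if base is None: s=bot.read_state();base=(s['position'],s['tcp_rot'])
    p,R=base;off=R.T@(np.array(pos)-p)*100;rv=Ro.from_matrix(R.T@Rd(ang)).as_rotvec(degrees=True)
    print('offset cm',off.round(2),'rot',rv.round(2))
JP=np.array([.5216,.0760]);JA=np.radians(16.46)
def jw(x,y,z): # jig mm -> world m
    c,s=np.cos(JA),np.sin(JA);return np.array([JP[0]+(c*x-s*y)/1e3,JP[1]+(s*x+c*y)/1e3,z/1e3])
def wj(p): c,s=np.cos(JA),np.sin(JA);d=(np.array(p[:2])-JP)*1e3;return np.array([c*d[0]+s*d[1],-s*d[0]+c*d[1],p[2]*1e3])
E
python3 - <<'E'
from plan import *
s=cap('scene');t=cap('top')
print('canister base front',plane(s,[[365,90],[395,103],[415,75]],0.0).round(3))
print('top cam canister top corner',[ (z,plane(t,[[30,343],[45,415]],z).round(3).tolist()) for z in (0,.1,.2,.3)])
print('scene top front edge',[ (z,plane(s,[[358,15],[417,40]],z).round(3).tolist()) for z in (0.1,.2,.25,.3)])
st=bot.read_state();b=(st['position'],st['tcp_rot'])
go([.36,.60,.34],b and 73,b);go([.50,.06,.34],-73.5,b)
print(proj(t,[st['position']]))
E
```

```text
canister base front [[0.233 0.491 0.   ]
 [0.337 0.509 0.   ]
 [0.298 0.655 0.   ]]
top cam canister top corner [(0, [[0.332, 0.619, 0.0], [0.169, 0.575, 0.0]]), (0.1, [[0.336, 0.565, 0.1], [0.186, 0.524, 0.1]]), (0.2, [[0.339, 0.511, 0.2], [0.204, 0.474, 0.2]]), (0.3, [[0.343, 0.457, 0.3], [0.221, 0.424, 0.3]])]
scene top front edge [(0.1, [[0.053, 0.646, 0.1], [0.27, 0.672, 0.1]]), (0.2, [[0.16, 0.518, 0.2], [0.352, 0.541, 0.2]]), (0.25, [[0.213, 0.454, 0.25], [0.393, 0.475, 0.25]]), (0.3, [[0.266, 0.39, 0.3], [0.433, 0.41, 0.3]])]
offset cm [ 5.4  16.95 -4.79] rot [-0.    0.02  0.05]
offset cm [-42.18  46.08  -4.78] rot [2.0000e-02 1.0000e-02 1.4655e+02]
[[-37.9623054  427.49000279]]
```

arm_command([
  {"rot":[0,0,0],"offset":[0,0,-5],"gripper":0},
  {"rot":[0,0,0],"offset":[0,0,-10],"gripper":0},
  {"rot":[0,0,5],"offset":[0,0,-10],"gripper":0},
  {"rot":[0,0,13],"offset":[-3.4,3.7,-10],"gripper":0},
  {"rot":[0,0,21],"offset":[-6.8,7.4,-10],"gripper":0},
  {"rot":[0,0,29],"offset":[-10.2,11.1,-10],"gripper":0},
  {"rot":[0,0,37],"offset":[-13.5,14.8,-10],"gripper":0},
  {"rot":[0,0,45],"offset":[-17,18.5,-10],"gripper":0},
])

```text
time_s: 1.2
position: [0.3096, 0.3807, 0.3925]
tcp_rot: [[0.885, 0.466, 0.001], [0.466, -0.885, 0.0], [0.001, 0.0, -1.0]]
force: [1.3, -0.3, -0.4]
opening: 1.001
```

arm_command([
  {"rot":[0,0,8.5],"offset":[0.2,4.6,0],"gripper":0},
  {"rot":[0,0,17],"offset":[0.4,9.2,0],"gripper":0},
  {"rot":[0,0,25],"offset":[0.7,14,1],"gripper":0},
  {"rot":[0,0,33],"offset":[1,18.6,2],"gripper":0},
  {"rot":[0,0,41],"offset":[1.2,23.2,3],"gripper":0},
  {"rot":[0,0,49],"offset":[1.4,27.8,4],"gripper":0},
  {"rot":[0,0,57],"offset":[1.7,32.5,5],"gripper":0},
  {"rot":[0,0,65],"offset":[1.9,37.2,5],"gripper":0},
])

```text
time_s: 2.0
position: [0.5007, 0.0613, 0.3411]
tcp_rot: [[0.796, -0.606, -0.002], [-0.606, -0.796, 0.0], [-0.002, 0.001, -1.0]]
force: [0.5, 1.0, -0.9]
opening: 1.004
```

arm_command([
  {"rot":[0,0,8.5],"offset":[0,0,0],"gripper":0},
  {"rot":[0,0,17],"offset":[0,0,0],"gripper":0},
  {"rot":[0,0,25],"offset":[0,0,0],"gripper":0},
  {"rot":[0,0,33],"offset":[0,0,0],"gripper":0},
  {"rot":[0,0,36.3],"offset":[0,0,0],"gripper":0},
  {"rot":[0,0,36.3],"offset":[0,0,0],"gripper":0},
])

```text
time_s: 2.6
position: [0.5006, 0.063, 0.3423]
tcp_rot: [[0.288, -0.958, 0.0], [-0.958, -0.288, -0.0], [0.0, -0.0, -1.0]]
force: [0.1, 0.1, 0.2]
opening: 0.999
```

Run:
```python
from plan import *
s=bot.read_state();print(s['position'],s['tcp_rot'].round(3).tolist(),s['joint_positions'].round(1))
c=cap('wrist','w1.png');o,d=ray(c,[[320,240]]);print(o,d)
print('pred base corners',proj(c,[jw(*p) for p in [(-70,85,10),(-70,-85,10),(95,-85,10),(95,85,10)]]).round(0).tolist())
print('cradle pts',proj(c,[jw(*p) for p in [(-15,40,44),(15,40,44),(-15,-75,44),(15,-75,44)]]).round(0).tolist(),'handle',proj(c,[jw(36,38,193),jw(36,62,193)]).round(0).tolist())
```

```text
[0.50063724 0.06298797 0.34234795] [[0.288, -0.958, 0.0], [-0.958, -0.288, -0.0], [0.0, -0.0, -1.0]] [-5.5 17.4 95.5 -0.  67.1 67.7]
[0.57671155 0.08431465 0.43459213] [[-0.2942817  -0.09963504 -0.95051099]]
pred base corners [[246.0, 230.0], [374.0, 231.0], [381.0, 98.0], [239.0, 97.0]]
cradle pts [[276.0, 194.0], [275.0, 168.0], [373.0, 194.0], [374.0, 168.0]] handle [[252.0, 160.0], [218.0, 160.0]]
```

View pics/w1.png

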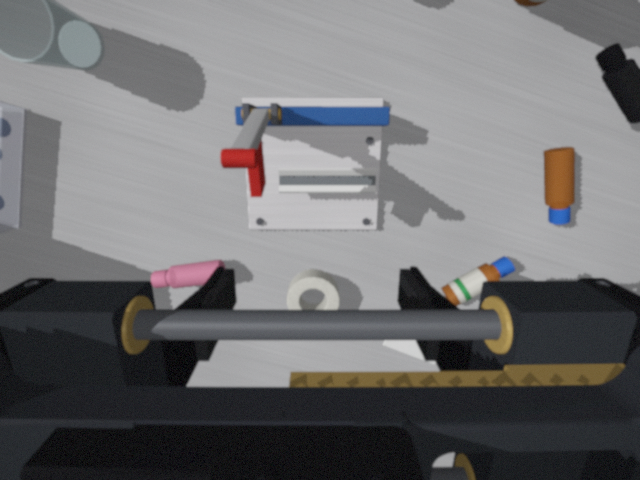

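The wrist view shows plate corners at about (249,230), (378,230) and (384,98), and the handle bar at (222–258,158). The predictions are 3–4 px to the left of these, so I refine the jig pose from this view.

Run:
```python
from plan import *
from m import *
from scipy.optimize import least_squares
c=cap('wrist');g=cv2.cvtColor(c['bgr'],cv2.COLOR_BGR2GRAY).astype(float)
g=cv2.GaussianBlur(g,(0,0),1)
def edge(a,lo,hi): # strongest gradient subpixel
    d=np.abs(np.diff(a[lo:hi]));i=int(d.argmax());
    if 0<i<len(d)-1: 
        q=(d[i-1]-d[i+1])/(2*(d[i-1]-2*d[i]+d[i+1]));i=i+q
    return lo+i+.5
L=[(edge(g[v],240,258),v) for v in range(205,225,2)]
Rr=[(edge(g[v],365,392),v) for v in range(130,225,5)]
B=[(u,edge(g[:,u],220,240)) for u in range(262,370,6)]
b=blue(c);ys,xs=np.where(b[80:140,225:400]);xs+=225;ys+=80
print('L',np.mean(L,0),'R',[np.round(x,1) for x in Rr[::4]],'B',[np.round(x,1) for x in B[::4]],'fence u',xs.min(),xs.max(),ys.min(),ys.max())
h=cv2.cvtColor(c['bgr'],cv2.COLOR_BGR2HSV);red=((h[...,0]<6)|(h[...,0]>172))&(h[...,1]>170)&(h[...,2]>60)
ce,r,k=blob(c,red,np.array([245,165]));print('red',ce,r,k)
ys,xs=np.where(red[145:167,210:270]);print('handle u',xs.min()+210,xs.max()+210)
def W(p,P): a=p[2];R=np.array([[np.cos(a),-np.sin(a),0],[np.sin(a),np.cos(a),0],[0,0,1]]);return P@R.T+[p[0],p[1],0]
def f(p):
    q=proj(c,W(p,np.array([[-70,85,10],[-70,-85,10],[95,-85,10]])/1e3));o=[]
    for (A,Bq,pts) in ((q[0],q[1],B),(q[1],q[2],Rr)):
        n=(Bq-A)/np.hypot(*(Bq-A));n=np.array([-n[1],n[0]]);o+=list((np.array(pts)-A)@n*.6)
    A=proj(c,W(p,np.array([[-70,85,10],[-20,85,10]])/1e3));n=A[1]-A[0];n/=np.hypot(*n);n=np.array([-n[1],n[0]])
    o+=list((np.array(L)-A[0])@n*1.2);return np.array(o)
r=least_squares(f,[.5216,.076,.287],loss='soft_l1');print(r.x,np.degrees(r.x[2]),np.abs(f(r.x)).max(), f(r.x).round(1)[::4])
```

```text
L [250.99370463 214.        ] R [array([381.2, 130. ]), array([380.3, 150. ]), array([379.2, 170. ]), array([377.6, 190. ]), array([377., 210.])] B [array([262. , 224.5]), array([286. , 228.2]), array([310. , 228.5]), array([334. , 228.4]), array([358. , 228.5])] fence u 237 388 108 124
red [246.78772636 165.22032193] ((242.72616577148438, 171.95849609375), (45.98213577270508, 39.90633010864258), 86.72950744628906) 994
handle u 222 261
[0.52512835 0.07448944 0.30571872] 17.516392199457652 10.071654134771562 [-2.6 -0.2  0.2  0.3  0.5 -4.2  4.  -2.3 -0.5 -0.6 -0.4  9.9]
```

```bash
sed -i 's/JP=np.array(.*;JA/JP=np.array([.5242,.0742]);JA/' plan.py
python3 - <<'E'
from plan import *
go(jw(36,50,342),-73.54)
for th in (1.25,1.0,.75,.5,.25,0): print(th,jw(72-114*np.cos(th),50,85+114*np.sin(th)+51).round(4))
E
```

```text
offset cm [-5.36 -6.21  0.03] rot [-0.01 -0.    0.37]
1.25 [0.5446 0.1324 0.2442]
1.0 [0.52   0.1251 0.2319]
0.75 [0.4991 0.1189 0.2137]
0.5 [0.4831 0.1142 0.1907]
0.25 [0.4732 0.1113 0.1642]
0 [0.4698 0.1103 0.136 ]
```

arm_command([
  {"rot":[0,0,0.3],"offset":[-2.7,-3.1,0],"gripper":0.3},
  {"rot":[0,0,0.3],"offset":[-5.4,-6.2,0],"gripper":0.3},
  {"rot":[0,0,0.3],"offset":[-5.4,-6.2,0],"gripper":0.3},
  {"rot":[0,0,0.3],"offset":[-5.4,-6.2,4],"gripper":0.3},
  {"rot":[0,0,0.3],"offset":[-5.4,-6.2,5],"gripper":0.3},
])

```text
time_s: 3.2
position: [0.542, 0.1324, 0.2891]
tcp_rot: [[0.285, -0.959, -0.008], [-0.959, -0.285, -0.001], [-0.001, 0.007, -1.0]]
force: [-1.6, -0.4, -0.8]
opening: 0.718
```

Run:
```python
from plan import *
s=bot.read_state();print(s['position'],s['opening'],s['force'].round(1))
c=cap('wrist');sc=cap('scene')
P=[jw(36,38,193),jw(36,62,193),jw(36,50,193)]
print(proj(c,P).round(0).tolist(),proj(sc,P).round(0).tolist())
a=cv2.resize(c['bgr'][60:340,130:530],(760,532));cv2.imwrite('pics/w2.png',a)
```

```text
[0.54196522 0.13243891 0.28914275] 0.7184475632016173 [-1.6 -0.4 -0.8]
[[335.0, 262.0], [296.0, 262.0], [316.0, 262.0]] [[367.0, 163.0], [372.0, 156.0], [370.0, 159.0]]
```

View pics/w2.png

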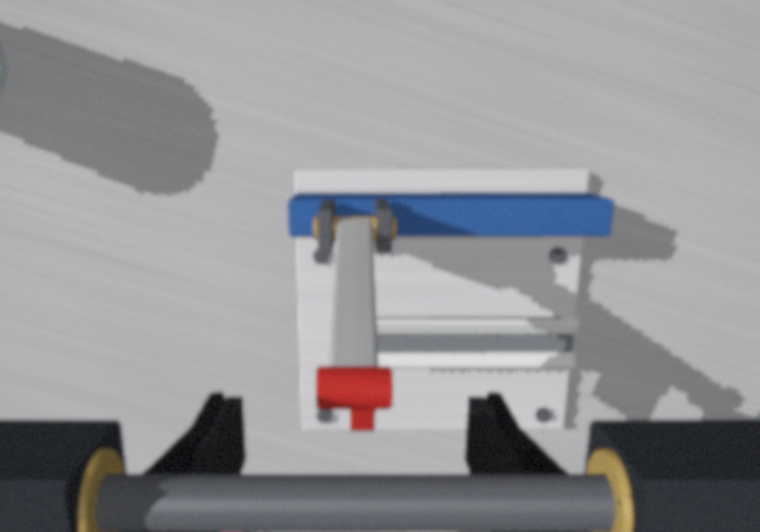

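The handle is at crop (354,388), which is full-frame (316,264). The prediction was (316,262), and it sits centred between the fingers, so I descend and pinch.

arm_command([
  {"rot":[0,0,0],"offset":[0,0,2.5],"gripper":0.3},
  {"rot":[0,0,0],"offset":[0,0,4.6],"gripper":0.5},
  {"rot":[0,0,0],"offset":[0,0,4.6],"gripper":0.7},
  {"rot":[0,0,0],"offset":[0,0,4.6],"gripper":1},
  {"rot":[0,0,0],"offset":[0,0,4.6],"gripper":1},
  {"rot":[0,0,0],"offset":[0,0,4.6],"gripper":1},
])

```text
time_s: 3.9
position: [0.5453, 0.1326, 0.2478]
tcp_rot: [[0.283, -0.959, 0.003], [-0.959, -0.283, 0.0], [0.001, -0.003, -1.0]]
force: [-0.6, 0.4, -0.1]
opening: 0.333
```

Run:
```python
from plan import *
s=bot.read_state();print(s['position'],wj(s['position']),s['opening'],s['force'].round(1))
b=(s['position'],s['tcp_rot'])
j=wj(s['position']); th0=np.arctan2(j[2]-51-85,72-j[0]);print('th0',th0,np.hypot(j[2]-136,72-j[0]))
P0=jw(72-114*np.cos(1.25),0,85+114*np.sin(1.25))
for th in np.arange(1.17,-.04,-.08):
    d=jw(72-114*np.cos(th),0,85+114*np.sin(th))-P0;print(round(th,2),(b[1].T@d*100).round(2).tolist())
```

```text
[0.54526356 0.13256613 0.24780371] [ 36.73813388  50.005886   247.80371062] 0.3332421352505244 [-0.6  0.4 -0.1]
th0 1.2652799831005614 117.23254203527837
1.17 [-0.0, 0.85, 0.32]
1.09 [-0.0, 1.68, 0.71]
1.01 [-0.0, 2.47, 1.16]
0.93 [-0.0, 3.23, 1.67]
0.85 [-0.0, 3.94, 2.24]
0.77 [-0.0, 4.6, 2.87]
0.69 [-0.0, 5.21, 3.55]
0.61 [-0.0, 5.76, 4.27]
0.53 [-0.0, 6.26, 5.04]
0.45 [-0.0, 6.69, 5.84]
0.37 [-0.0, 7.05, 6.68]
0.29 [-0.0, 7.35, 7.54]
0.21 [-0.01, 7.58, 8.42]
0.13 [-0.01, 7.74, 9.32]
0.05 [-0.01, 7.82, 10.23]
-0.03 [-0.01, 7.83, 11.14]
```

arm_command([
  {"rot":[0,0,0],"offset":[0,0,0],"gripper":1},
  {"rot":[0,0,0],"offset":[0,0,0],"gripper":1},
  {"rot":[0,0,0],"offset":[0,0.85,0.32],"gripper":1},
  {"rot":[0,0,0],"offset":[0,1.68,0.71],"gripper":1},
  {"rot":[0,0,0],"offset":[0,2.47,1.16],"gripper":1},
  {"rot":[0,0,0],"offset":[0,3.23,1.67],"gripper":1},
  {"rot":[0,0,0],"offset":[0,3.94,2.24],"gripper":1},
  {"rot":[0,0,0],"offset":[0,4.6,2.87],"gripper":1},
])

```text
time_s: 4.7
position: [0.4996, 0.12, 0.2175]
tcp_rot: [[0.283, -0.959, -0.0], [-0.959, -0.283, 0.001], [-0.001, -0.0, -1.0]]
force: [-1.4, 5.1, 2.6]
opening: 0.27
```

arm_command([
  {"rot":[0,0,0],"offset":[0,0.61,0.68],"gripper":1},
  {"rot":[0,0,0],"offset":[0,1.16,1.4],"gripper":1},
  {"rot":[0,0,0],"offset":[0,1.66,2.17],"gripper":1},
  {"rot":[0,0,0],"offset":[0,2.09,2.97],"gripper":1},
  {"rot":[0,0,0],"offset":[0,2.45,3.81],"gripper":1},
  {"rot":[0,0,0],"offset":[0,2.75,4.67],"gripper":1},
])

```text
time_s: 5.3
position: [0.4733, 0.1122, 0.1703]
tcp_rot: [[0.283, -0.959, -0.001], [-0.959, -0.283, 0.001], [-0.001, 0.0, -1.0]]
force: [-0.9, 4.9, 2.1]
opening: 0.271
```

arm_command([
  {"rot":[0,0,0],"offset":[0,0.23,0.88],"gripper":1},
  {"rot":[0,0,0],"offset":[0,0.39,1.78],"gripper":1},
  {"rot":[0,0,0],"offset":[0,0.47,2.69],"gripper":1},
  {"rot":[0,0,0],"offset":[0,0.47,3.1],"gripper":1},
  {"rot":[0,0,0],"offset":[0,0.47,3.3],"gripper":1},
  {"rot":[0,0,0],"offset":[0,0.47,3.4],"gripper":1},
])

```text
time_s: 5.9
position: [0.4687, 0.1108, 0.1377]
tcp_rot: [[0.283, -0.959, -0.001], [-0.959, -0.283, 0.0], [-0.001, 0.001, -1.0]]
force: [-5.1, 5.9, 22.2]
opening: 0.269
```

arm_command([
  {"rot":[0,0,0],"offset":[0,0,0],"gripper":0.7},
  {"rot":[0,0,0],"offset":[0,0,0],"gripper":0.4},
  {"rot":[0,0,0],"offset":[0,0,0],"gripper":0.3},
  {"rot":[0,0,0],"offset":[0,0,-3],"gripper":0.3},
  {"rot":[0,0,0],"offset":[0,0,-7],"gripper":0},
  {"rot":[0,0,0],"offset":[0,0,-11],"gripper":0},
  {"rot":[0,0,0],"offset":[0,0,-11],"gripper":0},
])

```text
time_s: 6.6
position: [0.4726, 0.1102, 0.2512]
tcp_rot: [[0.283, -0.959, 0.011], [-0.959, -0.283, -0.001], [0.004, -0.011, -1.0]]
force: [0.1, -0.2, -0.1]
opening: 0.758
```

Run:
```python
from plan import *
from m import *
s=bot.read_state();print(s['position'],s['opening'])
t=cap('top');sc=cap('scene');w=cap('wrist')
for c,n in ((t,'t'),(sc,'s'),(w,'w')):
    h=cv2.cvtColor(c['bgr'],cv2.COLOR_BGR2HSV);red=((h[...,0]<6)|(h[...,0]>172))&(h[...,1]>150)&(h[...,2]>50)
    for th in (0,.1): print(n,th,'pred handle',proj(c,[jw(72-114*np.cos(th),50,85+114*np.sin(th))]).round(1)[0],'leaf',proj(c,[jw(-14,42,38),jw(14,42,38),jw(0,42,85)]).round(0).tolist())
    k,l,stt,ce=cv2.connectedComponentsWithStats(red.astype(np.uint8));print([(ce[i].round(1).tolist(),stt[i].tolist()) for i in range(1,k) if stt[i,4]>30][:6])
for n,c,a,b in (('top',t,(397,228),(405,243)),('scene',sc,(277,317),(258,312))):
    for nm,m,q in (('amber',amber(c),a),('cap',blue(c),b)):
        ce,r,k=blob(c,m,q); print(n,nm,ce.round(1),k,plane(c,[ce],.016).round(4))
go([.57,-.22,.25],-61)
a=np.hstack([cv2.resize(sc['bgr'][150:270,300:420],(400,400),interpolation=2),cv2.resize(w['bgr'][60:340,130:410],(400,400))]);cv2.imwrite('pics/d1.png',a)
```

```text
[0.47264155 0.11015321 0.25115746] 0.7584550713726989
t 0 pred handle [243.3 284.4] leaf [[246.0, 273.0], [243.0, 261.0], [242.0, 264.0]]
t 0.1 pred handle [242.6 283.7] leaf [[246.0, 273.0], [243.0, 261.0], [242.0, 264.0]]
[]
s 0 pred handle [336.7 179.1] leaf [[345.0, 198.0], [355.0, 202.0], [351.0, 188.0]]
s 0.1 pred handle [337.  176.1] leaf [[345.0, 198.0], [355.0, 202.0], [351.0, 188.0]]
[([335.3, 178.5], [332, 174, 8, 10, 32]), ([349.7, 193.6], [345, 188, 11, 12, 102])]
w 0 pred handle [314.2 235.5] leaf [[323.0, 191.0], [323.0, 160.0], [324.0, 183.0]]
w 0.1 pred handle [314.1 239.2] leaf [[323.0, 191.0], [323.0, 160.0], [324.0, 183.0]]
[([314.4, 239.4], [300, 231, 29, 14, 267])]
top amber [394.6 225.2] 386 [[ 0.6137 -0.2223  0.016 ]]
top cap [405.3 244. ] 71 [[ 0.5704 -0.246   0.016 ]]
scene amber [278.  316.5] 387 [[ 0.6109 -0.2213  0.016 ]]
scene cap [255.8 311.5] 87 [[ 0.5675 -0.2477  0.016 ]]
offset cm [34.53 -0.33 -0.37] rot [  0.05  -0.   -12.55]
```

View pics/d1.png

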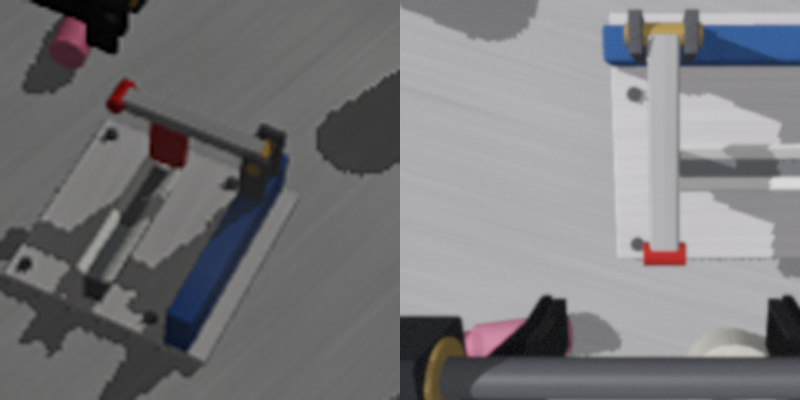

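The stop is down: the handle is at scene (335.3,178.5) against (336.7,179.1) predicted for 0 rad, and the leaf hangs across the cradle end. Next is the vial.

arm_command([
  {"rot":[0,0,0],"offset":[4.5,0,-2],"gripper":0},
  {"rot":[0,0,-2],"offset":[9,0,-3],"gripper":0},
  {"rot":[0,0,-6],"offset":[13.5,0,-3],"gripper":0},
  {"rot":[0,0,-12],"offset":[18,0,-3],"gripper":0},
  {"rot":[0,0,-12.5],"offset":[22.5,0,-3],"gripper":0},
  {"rot":[0,0,-12.5],"offset":[27,0,-1],"gripper":0},
  {"rot":[0,0,-12.5],"offset":[31.5,-0.2,1],"gripper":0},
  {"rot":[0,0,-12.5],"offset":[34.5,-0.3,3],"gripper":0},
])

```text
time_s: 7.55
position: [0.5699, -0.2227, 0.2136]
tcp_rot: [[0.482, -0.876, -0.002], [-0.876, -0.482, 0.0], [-0.001, 0.002, -1.0]]
force: [-0.1, 0.3, 0.2]
opening: 1.0
```

arm_command([
  {"rot":[0,0,0],"offset":[0,0,0],"gripper":0},
  {"rot":[0,0,0],"offset":[0,0,0],"gripper":0},
])

```text
time_s: 7.75
position: [0.5686, -0.2195, 0.2138]
tcp_rot: [[0.483, -0.876, -0.005], [-0.876, -0.483, 0.004], [-0.006, 0.003, -1.0]]
force: [0.4, 0.3, 1.0]
opening: 1.001
```

```bash
cat > vial.py <<'E'
from plan import *
from m import *
s=bot.read_state();print(s['position'],s['joint_positions'].round(1))
w=cap('wrist','w3.png')
pb=proj(w,[[.611,-.222,.016]])[0];pc=proj(w,[[.569,-.247,.016]])[0];print('pred',pb,pc)
for nm,m,q in (('amber',amber(w),pb),('cap',blue(w),pc)):
    ce,r,k=blob(w,m,q);bx=cv2.boxPoints(r);P=plane(w,bx,.016)
    e=[(P[i]+P[(i+1)%4])/2 for i in range(4)]
    a,b=(e[0],e[2]) if np.linalg.norm(e[0]-e[2])>np.linalg.norm(e[1]-e[3]) else (e[1],e[3])
    print(nm,ce.round(1),k,[np.round(x,1) for x in r],'ctr',P.mean(0).round(4),'ends',a.round(4),b.round(4),np.linalg.norm(a-b).round(4),'ang',np.degrees(np.arctan2(*(a-b)[1::-1])).round(1),'centroid',plane(w,[ce],.016).round(4))
E
python3 vial.py
```

```text
[ 0.56857327 -0.21945196  0.21381699] [-31.6  34.6  88.3   0.   57.5  29.5]
pred [341.90672121 182.45007168] [342.60324213 235.99854451]
amber [345.8 181.1] 2846 [array([346.5, 183. ]), array([86., 35.]), np.float64(90.0)] ctr [ 0.6113 -0.2264  0.016 ] ends [ 0.6438 -0.2075  0.016 ] [ 0.5789 -0.2453  0.016 ] 0.0751 ang 30.2 centroid [[ 0.6137 -0.2243  0.016 ]]
cap [344.5 237.4] 460 [array([344.5, 237.5]), array([21., 23.]), np.float64(90.0)] ctr [ 0.5685 -0.2493  0.016 ] ends [ 0.5736 -0.2585  0.016 ] [ 0.5634 -0.2401  0.016 ] 0.021 ang -61.1 centroid [[ 0.5687 -0.2492  0.016 ]]
```

View pics/w3.png

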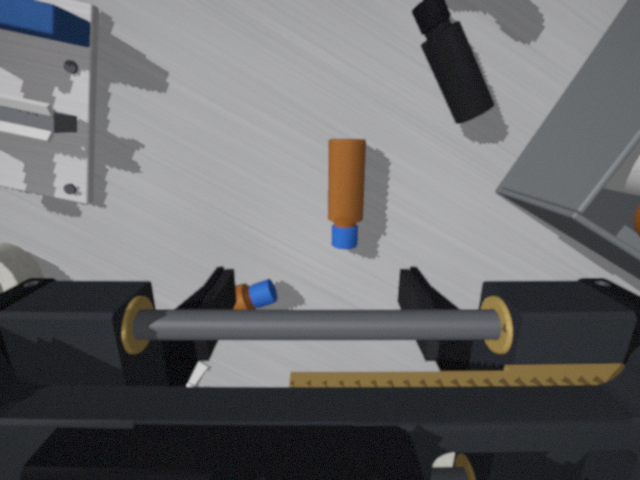

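The unlabelled vial is at (346,181) with its cap at (344,237), nearly aligned with the tool's y. I move over it and part of the way down.

arm_command([
  {"rot":[0,0,0.2],"offset":[2.5,-3.4,0],"gripper":0.1},
  {"rot":[0,0,0.2],"offset":[2.5,-3.4,2],"gripper":0.1},
  {"rot":[0,0,0.2],"offset":[2.5,-3.4,6],"gripper":0.1},
  {"rot":[0,0,0.2],"offset":[2.5,-3.4,8],"gripper":0.1},
  {"rot":[0,0,0.2],"offset":[2.5,-3.4,8],"gripper":0.1},
  {"rot":[0,0,0.2],"offset":[2.5,-3.4,8],"gripper":0.1},
])

```text
time_s: 8.4
position: [0.612, -0.2238, 0.1375]
tcp_rot: [[0.482, -0.876, 0.0], [-0.876, -0.482, 0.0], [-0.0, -0.0, -1.0]]
force: [-0.0, -0.8, 0.2]
opening: 0.898
```

```bash
sed -i "s/w3.png/w4.png/" vial.py; python3 vial.py
python3 - <<'E'
from plan import *
# predicted tip midpoints in the image at tip level
s=bot.read_state();w=cap('wrist');R=s['tcp_rot'];p=s['position']
print(proj(w,[p+R@np.array([x,0,.07]) for x in (-.0435,0,.0435)]).round(0).tolist(),p,R[:,0].round(3))
for P in ([.6113,-.2264,.016],[.611,-.222,.016]): print((R.T@(np.array(P)-p)*1000).round(1))
E
```

```text
[ 0.61203689 -0.22377847  0.13749202] [-29.9  43.2  84.6   0.   52.3  31.3]
pred [311.16969761 252.35529106] [313.85049951 315.74412783]
amber [315.6 250.1] 4688 [array([315.5, 253. ]), array([112.,  45.]), np.float64(90.0)] ctr [ 0.6102 -0.2258  0.016 ] ends [ 0.6459 -0.2062  0.016 ] [ 0.5744 -0.2454  0.016 ] 0.0816 ang 28.7 centroid [[ 0.6139 -0.2239  0.016 ]]
cap [216.8 377.1] 700 [array([215. , 376.3]), array([22.9, 37.1]), np.float64(84.3)] ctr [ 0.4855 -0.2055  0.016 ] ends [ 0.494  -0.2173  0.016 ] [ 0.4769 -0.1936  0.016 ] 0.0292 ang -54.1 centroid [[ 0.4856 -0.207   0.016 ]]
[[232.0, 286.0], [314.0, 286.0], [395.0, 285.0]] [ 0.61264713 -0.22438747  0.13840956] [ 0.482 -0.876  0.002]
[  0.9   2.3 122.4]
[ -3.1   0.4 122.4]
```

View pics/w4.png

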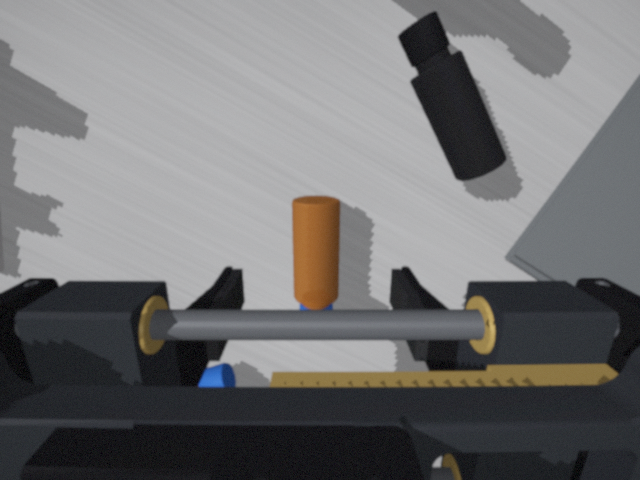

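The vial is centred between the fingers (u 315.5 against a tool centre of 314). I descend and close.

arm_command([
  {"rot":[0,0,0],"offset":[0,0.2,3],"gripper":0.1},
  {"rot":[0,0,0],"offset":[0,0.2,5],"gripper":0.1},
  {"rot":[0,0,0],"offset":[0,0.2,6],"gripper":0.1},
  {"rot":[0,0,0],"offset":[0,0.2,6.5],"gripper":0.1},
  {"rot":[0,0,0],"offset":[0,0.2,6.5],"gripper":0.4},
  {"rot":[0,0,0],"offset":[0,0.2,6.5],"gripper":0.55},
  {"rot":[0,0,0],"offset":[0,0.2,6.5],"gripper":0.6},
])

```text
time_s: 9.2
position: [0.6108, -0.2263, 0.073]
tcp_rot: [[0.481, -0.877, 0.002], [-0.877, -0.481, -0.001], [0.002, -0.001, -1.0]]
force: [0.7, -0.1, -0.2]
opening: 0.711
```

arm_command([
  {"rot":[0,0,0],"offset":[0,0,0],"gripper":0.7},
  {"rot":[0,0,0],"offset":[0,0,0],"gripper":0.8},
  {"rot":[0,0,0],"offset":[0,0,0],"gripper":1},
  {"rot":[0,0,0],"offset":[0,0,0],"gripper":1},
  {"rot":[0,0,0],"offset":[0,0,0],"gripper":1},
])

```text
time_s: 9.7
position: [0.6101, -0.2259, 0.0719]
tcp_rot: [[0.481, -0.877, -0.0], [-0.877, -0.481, 0.0], [-0.0, 0.0, -1.0]]
force: [-1.1, 0.6, 0.8]
opening: 0.358
```

arm_command([
  {"rot":[0,0,0],"offset":[0,0,-1],"gripper":1},
  {"rot":[0,0,0],"offset":[0,0,-4],"gripper":1},
  {"rot":[0,0,0],"offset":[0,0,-8],"gripper":1},
  {"rot":[0,0,0],"offset":[0,0,-12],"gripper":1},
  {"rot":[0,0,0],"offset":[0,0,-12],"gripper":1},
  {"rot":[0,0,0],"offset":[0,0,-12],"gripper":1},
])

```text
time_s: 10.3
position: [0.6105, -0.2261, 0.1936]
tcp_rot: [[0.481, -0.877, 0.002], [-0.877, -0.481, -0.001], [0.002, -0.001, -1.0]]
force: [0.3, 0.0, -0.9]
opening: 0.359
```

Run:
```python
from plan import *
from m import *
s=bot.read_state();R=s['tcp_rot'];p=s['position'];print(p,s['opening'],s['force'].round(2))
w=cap('wrist','w5.png');m=amber(w)
zc=p[2]-.058
ce,r,k=blob(w,m,proj(w,[[p[0],p[1],zc]])[0]);bx=cv2.boxPoints(r);print(ce,r)
u0,v0=r[0][0],bx[:,1].min()
# foot at far end: bottom/top of foot rim; foot centre plane: ray thru top rim at axis height +16
for z in (zc,zc+.016): 
    q=plane(w,[[u0,v0]],z)[0];print('foot rim tool mm',(R.T@(q-p)*1000).round(1))
print('tip',proj(w,[p+R@np.array([0,0,.07])]))
# place target: foot 12 mm short of the gauge, 25 above
go(jw(0,42-12-35,55+58+60),16.46)
```

```text
[ 0.61049745 -0.2261334   0.19360127] 0.3587335664575244 [ 0.3   0.01 -0.88]
[316.38852651 262.99765847] ((316.5, 262.0), (94.0, 67.0), 90.0)
foot rim tool mm [  1.6 -41.7  58.1]
foot rim tool mm [  1.6 -45.7  42.1]
tip [[313.58127188 285.68132673]]
offset cm [-29.9   -6.83   1.91] rot [-0.00e+00  5.00e-02 -7.77e+01]
```

View pics/w5.png

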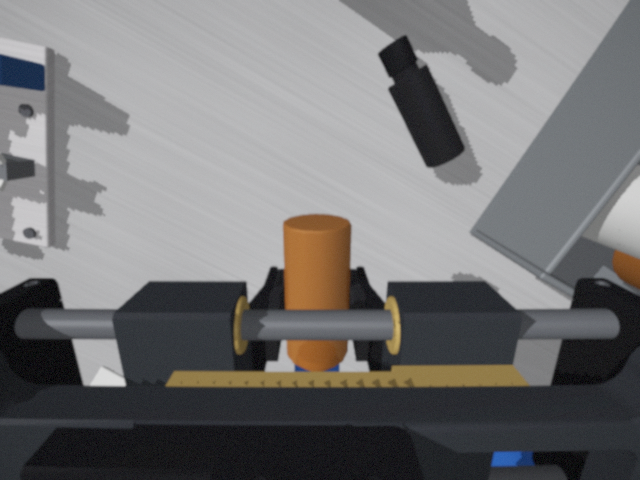

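The vial is held at 31 mm opening and level, with its foot rim at (316,215). That puts the foot about 37 mm ahead of the tool axis. I carry it over the cradle.

arm_command([
  {"rot":[0,0,-7],"offset":[-2,-0.5,-1],"gripper":1},
  {"rot":[0,0,-15],"offset":[-5.5,-1.3,-1],"gripper":1},
  {"rot":[0,0,-23],"offset":[-9,-2,-1],"gripper":1},
  {"rot":[0,0,-31],"offset":[-12.5,-2.8,-1],"gripper":1},
  {"rot":[0,0,-39],"offset":[-16,-3.6,-1],"gripper":1},
  {"rot":[0,0,-47],"offset":[-19.5,-4.5,-1],"gripper":1},
  {"rot":[0,0,-55],"offset":[-23,-5.3,-1],"gripper":1},
  {"rot":[0,0,-63],"offset":[-26.5,-6,-1],"gripper":1},
])

```text
time_s: 11.15
position: [0.5336, 0.0367, 0.2001]
tcp_rot: [[0.999, 0.036, -0.004], [0.036, -0.999, 0.001], [-0.004, -0.001, -1.0]]
force: [0.5, 0.2, -1.3]
opening: 0.359
```

arm_command([
  {"rot":[0,0,-7.5],"offset":[0,0,0],"gripper":1},
  {"rot":[0,0,-14.7],"offset":[0,0,0],"gripper":1},
  {"rot":[0,0,-14.7],"offset":[0,0,0],"gripper":1},
  {"rot":[0,0,-14.7],"offset":[0,0,0],"gripper":1},
])

```text
time_s: 11.55
position: [0.5345, 0.0353, 0.2007]
tcp_rot: [[0.96, 0.281, -0.003], [0.281, -0.96, 0.0], [-0.003, -0.001, -1.0]]
force: [-0.0, 0.5, -0.3]
opening: 0.36
```

Run:
```python
from plan import *
from m import *
s=bot.read_state();print(s['position'],wj(s['position']).round(1),s['opening'],s['force'].round(2),s['joint_positions'].round(1))
go(jw(0,-8,160),16.46)
```

```text
[0.53454573 0.0353152  0.20068963] [ -1.1 -40.2 200.7] 0.3601863821596539 [-0.03  0.48 -0.3 ] [ -8.2  30.9  99.8   0.   49.4 -24.5]
offset cm [ 0.11 -3.22  4.07] rot [-0.07  0.15 -0.17]
```

arm_command([
  {"rot":[0,0,0],"offset":[0.1,-3.2,1],"gripper":1},
  {"rot":[0,0,0],"offset":[0.1,-3.2,3],"gripper":1},
  {"rot":[0,0,0],"offset":[0.1,-3.2,4],"gripper":1},
  {"rot":[0,0,0],"offset":[0.1,-3.2,4],"gripper":1},
  {"rot":[0,0,0],"offset":[0.1,-3.2,4],"gripper":1},
])

```text
time_s: 12.05
position: [0.5275, 0.0656, 0.1617]
tcp_rot: [[0.959, 0.282, -0.0], [0.282, -0.959, -0.0], [-0.0, -0.0, -1.0]]
force: [0.6, 0.2, -0.5]
opening: 0.358
```

Run:
```python
from plan import *
from m import *
s=bot.read_state();R=s['tcp_rot'];p=s['position'];print(p,wj(p).round(1),s['force'].round(2))
w=cap('wrist');a=w['bgr'][60:360,140:540];cv2.imwrite('pics/w6.png',cv2.resize(a,(800,600)))
f=lambda P:((proj(w,P)-[140,60])*2).round(0).tolist()
print('leaf top corners y52', f([jw(-14,42,79),jw(14,42,79),jw(-14,52,79),jw(14,52,79)]),'arm y42/58 at x-30',f([jw(-30,42,91),jw(-30,58,91)]),'handle',f([jw(-42,38,85),jw(-42,62,85)]),'arm at hinge',f([jw(60,42,91),jw(60,58,91)]))
print('foot',f([p+R@np.array([x,-.037,.056]) for x in (-.016,0,.016)]),'cradle end',f([jw(-15,40,44),jw(15,40,44)]),'plate',f([jw(-70,85,10),jw(95,85,10),jw(62,85,50),jw(82,85,50)]))
```

```text
[0.52747594 0.0656384  0.16171073] [  0.7  -9.1 161.7] [ 0.55  0.25 -0.55]
leaf top corners y52 [[295.0, 246.0], [401.0, 246.0], [293.0, 207.0], [402.0, 207.0]] arm y42/58 at x-30 [[225.0, 253.0], [222.0, 187.0]] handle [[184.0, 265.0], [176.0, 169.0]] arm at hinge [[592.0, 252.0], [598.0, 186.0]]
foot [[281.0, 324.0], [351.0, 324.0], [420.0, 324.0]] cradle end [[301.0, 236.0], [396.0, 235.0]] plate [[146.0, 92.0], [624.0, 91.0], [564.0, 81.0], [633.0, 81.0]]
```

View pics/w6.png

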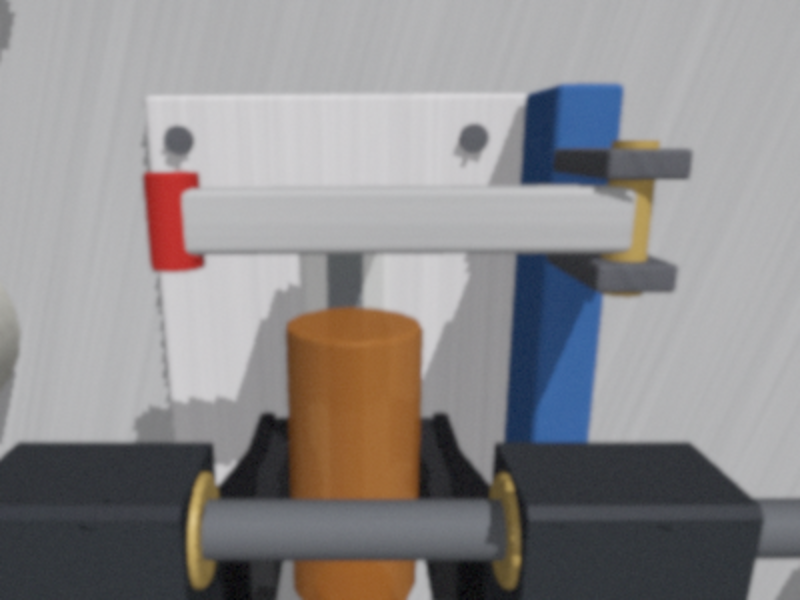

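The stop arm's front edge is at crop v=252, as predicted. The vial sits about 2 mm to +x of the groove (u 354 against 345), so I correct that and lower it.

arm_command([
  {"rot":[0,0,0],"offset":[-0.22,0,2],"gripper":1},
  {"rot":[0,0,0],"offset":[-0.22,0,4],"gripper":1},
  {"rot":[0,0,0],"offset":[-0.22,0,4.5],"gripper":1},
  {"rot":[0,0,0],"offset":[-0.22,0,4.7],"gripper":1},
  {"rot":[0,0,0],"offset":[-0.22,0,4.7],"gripper":1},
  {"rot":[0,0,0],"offset":[-0.22,0,4.7],"gripper":1},
])

```text
time_s: 12.7
position: [0.5257, 0.0655, 0.1157]
tcp_rot: [[0.959, 0.283, 0.002], [0.283, -0.959, -0.0], [0.002, 0.001, -1.0]]
force: [-0.5, 0.0, -0.2]
opening: 0.356
```

arm_command([
  {"rot":[0,0,0],"offset":[0,0,0.1],"gripper":1},
  {"rot":[0,0,0],"offset":[0,0,0.15],"gripper":1},
  {"rot":[0,0,0],"offset":[0,0,0.2],"gripper":1},
  {"rot":[0,0,0],"offset":[0,0,0.2],"gripper":1},
])

```text
time_s: 13.1
position: [0.525, 0.0656, 0.1129]
tcp_rot: [[0.959, 0.283, 0.0], [0.283, -0.959, -0.0], [0.0, 0.0, -1.0]]
force: [-0.1, -1.4, -0.7]
opening: 0.36
```

Not in contact yet. I lower it in small steps.

arm_command([
  {"rot":[0,0,0],"offset":[0,0,0.1],"gripper":1},
  {"rot":[0,0,0],"offset":[0,0,0.15],"gripper":1},
  {"rot":[0,0,0],"offset":[0,0,0.15],"gripper":1},
])

```text
time_s: 13.4
position: [0.525, 0.0656, 0.1112]
tcp_rot: [[0.959, 0.283, -0.0], [0.283, -0.959, -0.0], [-0.0, -0.0, -1.0]]
force: [0.1, -1.0, -0.8]
opening: 0.358
```

arm_command([
  {"rot":[0,0,0],"offset":[0,0,0.05],"gripper":1},
  {"rot":[0,0,0],"offset":[0,0,0.05],"gripper":1},
  {"rot":[0,0,0],"offset":[0,0,0.05],"gripper":1},
])

```text
time_s: 13.7
position: [0.525, 0.0656, 0.1111]
tcp_rot: [[0.959, 0.283, 0.0], [0.283, -0.959, -0.0], [-0.0, 0.0, -1.0]]
force: [-0.4, -0.6, 3.9]
opening: 0.36
```

Contact came at z 0.111 with about 4 N and almost no side force, so it is seated. Next I slide it towards the stop.

arm_command([
  {"rot":[0,0,0],"offset":[0,-0.4,-0.05],"gripper":1},
  {"rot":[0,0,0],"offset":[0,-0.8,-0.05],"gripper":1},
  {"rot":[0,0,0],"offset":[0,-1.1,-0.05],"gripper":1},
  {"rot":[0,0,0],"offset":[0,-1.1,-0.05],"gripper":1},
  {"rot":[0,0,0],"offset":[0,-1.1,-0.05],"gripper":1},
])

```text
time_s: 14.2
position: [0.5218, 0.0764, 0.1112]
tcp_rot: [[0.959, 0.284, -0.0], [0.284, -0.959, 0.0], [-0.0, -0.0, -1.0]]
force: [-0.5, 0.3, -0.7]
opening: 0.357
```

arm_command([
  {"rot":[0,0,0],"offset":[0,-0.1,0],"gripper":1},
  {"rot":[0,0,0],"offset":[0,-0.1,0],"gripper":1},
  {"rot":[0,0,0],"offset":[0,-0.1,0],"gripper":1},
])

```text
time_s: 14.5
position: [0.5218, 0.0771, 0.1113]
tcp_rot: [[0.959, 0.283, 0.0], [0.283, -0.959, 0.0], [0.0, 0.0, -1.0]]
force: [0.1, 0.0, -0.6]
opening: 0.358
```

arm_command([
  {"rot":[0,0,0],"offset":[0,-0.1,0],"gripper":1},
  {"rot":[0,0,0],"offset":[0,-0.1,0],"gripper":1},
  {"rot":[0,0,0],"offset":[0,-0.1,0],"gripper":1},
])

```text
time_s: 14.8
position: [0.5217, 0.0776, 0.1114]
tcp_rot: [[0.959, 0.284, 0.001], [0.284, -0.959, -0.001], [0.0, 0.001, -1.0]]
force: [0.2, -2.5, -0.8]
opening: 0.359
```

arm_command([
  {"rot":[0,0,0],"offset":[0,-0.05,0.04],"gripper":1},
  {"rot":[0,0,0],"offset":[0,-0.1,0.04],"gripper":1},
  {"rot":[0,0,0],"offset":[0,-0.1,0.04],"gripper":1},
])

```text
time_s: 15.1
position: [0.5216, 0.0778, 0.1113]
tcp_rot: [[0.959, 0.284, 0.001], [0.284, -0.959, -0.002], [0.001, 0.002, -1.0]]
force: [-0.3, -8.3, 0.8]
opening: 0.363
```

arm_command([
  {"rot":[0,0,0],"offset":[0,-0.05,0],"gripper":1},
  {"rot":[0,0,0],"offset":[0,-0.05,0],"gripper":1},
  {"rot":[0,0,0],"offset":[0,-0.05,0],"gripper":1},
])

```text
time_s: 15.4
position: [0.5216, 0.0779, 0.1113]
tcp_rot: [[0.959, 0.285, 0.001], [0.285, -0.959, -0.003], [0.001, 0.003, -1.0]]
force: [0.0, -8.9, 1.4]
opening: 0.36
```

It is firmly against the leaf at about 9 N. I release it gently and rise.

arm_command([
  {"rot":[0,0,0],"offset":[0,0,0],"gripper":0.6},
  {"rot":[0,0,0],"offset":[0,0,0],"gripper":0.55},
  {"rot":[0,0,0],"offset":[0,0,0],"gripper":0.45},
  {"rot":[0,0,0],"offset":[0,0,0],"gripper":0.4},
  {"rot":[0,0,0],"offset":[0,0,-1],"gripper":0.4},
  {"rot":[0,0,0],"offset":[0,0,-3],"gripper":0.4},
  {"rot":[0,0,0],"offset":[0,0,-7],"gripper":0.4},
  {"rot":[0,0,0],"offset":[0,0,-11],"gripper":0.3},
])

```text
time_s: 16.2
position: [0.5203, 0.0797, 0.2222]
tcp_rot: [[0.959, 0.283, -0.002], [0.283, -0.959, 0.0], [-0.002, -0.001, -1.0]]
force: [1.3, -0.5, -0.0]
opening: 0.63
```

Run:
```python
from plan import *
from m import *
s=bot.read_state();print(s['position'],wj(s['position']).round(1),s['opening'],s['force'].round(1))
w=cap('wrist');sc=cap('scene')
a=np.hstack([cv2.resize(sc['bgr'][150:270,300:420],(400,400),interpolation=2),cv2.resize(w['bgr'][60:340,180:460],(400,400))]);cv2.imwrite('pics/d2.png',a)
print('gauge pred in crop', ((proj(w,[jw(0,42,71),jw(-1.5,-28,71)])-[180,60])/.7).round(0).tolist())
go(jw(-42,50,240),-73.54);go(jw(-42,50,240),106.46)
```

```text
[0.52032734 0.07973132 0.22215709] [ -2.1   6.4 222.2] 0.6303787799139617 [ 1.3 -0.5 -0. ]
gauge pred in crop [[198.0, 186.0], [196.0, 311.0]]
offset cm [-4.32 -4.46 -1.41] rot [-0.34 -0.68 90.01]
offset cm [-4.32 -4.46 -1.41] rot [  0.68  -0.34 -89.99]
```

View pics/d2.png

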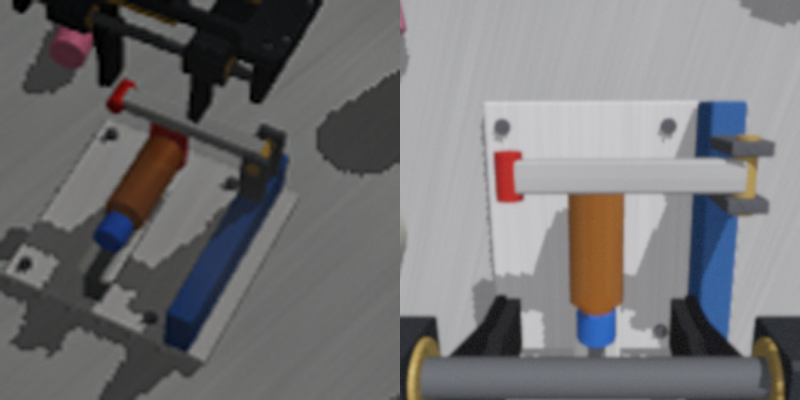

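The vial lies in the cradle with its foot on the leaf, visible in both views. All 12 pictures are now used, so the rest is numeric. I return to the handle pose used before.

arm_command([
  {"rot":[0,0,8],"offset":[-1,-1,0],"gripper":0.3},
  {"rot":[0,0,16],"offset":[-2,-2,0],"gripper":0.3},
  {"rot":[0,0,24],"offset":[-3,-3,0],"gripper":0.3},
  {"rot":[0,0,32],"offset":[-4.3,-4.4,0],"gripper":0.3},
  {"rot":[0,0,40],"offset":[-4.3,-4.4,0],"gripper":0.3},
  {"rot":[0,0,48],"offset":[-4.3,-4.4,0],"gripper":0.3},
  {"rot":[0,0,56],"offset":[-4.3,-4.4,0],"gripper":0.3},
  {"rot":[0,0,64],"offset":[-4.3,-4.4,0],"gripper":0.3},
])

```text
time_s: 17.1
position: [0.4668, 0.1098, 0.2209]
tcp_rot: [[0.671, -0.742, -0.0], [-0.742, -0.671, 0.0], [-0.0, 0.0, -1.0]]
force: [-0.2, 0.5, 0.1]
opening: 0.701
```

arm_command([
  {"rot":[0,0,8.5],"offset":[0,0,0],"gripper":0.3},
  {"rot":[0,0,17],"offset":[0,0,0],"gripper":0.3},
  {"rot":[0,0,26],"offset":[0,0,0],"gripper":0.3},
  {"rot":[0,0,26],"offset":[0,0,0],"gripper":0.3},
  {"rot":[0,0,26],"offset":[0,0,0],"gripper":0.3},
  {"rot":[0,0,26],"offset":[0,0,0],"gripper":0.3},
])

```text
time_s: 17.7
position: [0.4671, 0.1096, 0.2209]
tcp_rot: [[0.285, -0.958, -0.0], [-0.958, -0.285, 0.0], [-0.0, 0.0, -1.0]]
force: [0.5, -0.2, -0.1]
opening: 0.703
```

Run:
```python
from plan import *
from m import *
s=bot.read_state();print(s['position'],wj(s['position']).round(1),s['opening'],s['joint_positions'].round(0))
go([.4687,.1108,.138],-73.54)
for n in ('top','scene'):
    c=cap(n);np.savez('ref_'+n+'.npz',f=c['bgr'])
    for q,m in ((jw(0,7,55),amber(c)),(jw(0,-40,55),blue(c))):
        ce,r,k=blob(c,m,proj(c,[q])[0]);print(n,ce.round(2),k)
```

```text
[0.4671141  0.10955404 0.22093872] [-44.7  50.1 220.9] 0.7029487393750173 [ -0.  26. 107.   0.  48.  73.]
offset cm [-0.07 -0.19  8.29] rot [0.01 0.   0.12]
top [366.17 309.41] 64
top [283.   255.15] 34
scene [344.46 201.78] 336
scene [333.66 219.07] 92
```

arm_command([
  {"rot":[0,0,0],"offset":[-0.05,-0.2,4],"gripper":0.3},
  {"rot":[0,0,0],"offset":[-0.05,-0.2,7.5],"gripper":0.3},
  {"rot":[0,0,0],"offset":[-0.05,-0.2,8.3],"gripper":0.5},
  {"rot":[0,0,0],"offset":[-0.05,-0.2,8.3],"gripper":0.6},
  {"rot":[0,0,0],"offset":[-0.05,-0.2,8.3],"gripper":0.65},
])

```text
time_s: 18.3
position: [0.4697, 0.1106, 0.1387]
tcp_rot: [[0.284, -0.959, 0.001], [-0.959, -0.284, 0.0], [0.0, -0.001, -1.0]]
force: [0.1, -0.9, 0.9]
opening: 0.51
```

arm_command([
  {"rot":[0,0,0],"offset":[0,0,0],"gripper":0.7},
  {"rot":[0,0,0],"offset":[0,0,0],"gripper":0.8},
  {"rot":[0,0,0],"offset":[0,0,0],"gripper":1},
  {"rot":[0,0,0],"offset":[0,0,0],"gripper":1},
  {"rot":[0,0,0],"offset":[0,0,0],"gripper":1},
])

```text
time_s: 18.8
position: [0.4695, 0.1111, 0.1389]
tcp_rot: [[0.283, -0.959, 0.002], [-0.959, -0.283, 0.001], [-0.0, -0.002, -1.0]]
force: [-0.7, 3.7, 6.8]
opening: 0.272
```

Pinched at 24 mm. I swing it up.

arm_command([
  {"rot":[0,0,0],"offset":[0,-0.03,-0.85],"gripper":1},
  {"rot":[0,0,0],"offset":[0,-0.13,-1.7],"gripper":1},
  {"rot":[0,0,0],"offset":[0,-0.29,-2.54],"gripper":1},
  {"rot":[0,0,0],"offset":[0,-0.51,-3.37],"gripper":1},
  {"rot":[0,0,0],"offset":[0,-1.14,-4.96],"gripper":1},
  {"rot":[0,0,0],"offset":[0,-1.99,-6.44],"gripper":1},
  {"rot":[0,0,0],"offset":[0,-3.06,-7.77],"gripper":1},
])

```text
time_s: 19.5
position: [0.4972, 0.1194, 0.2161]
tcp_rot: [[0.283, -0.959, -0.003], [-0.959, -0.283, 0.0], [-0.001, 0.003, -1.0]]
force: [1.1, 3.5, -6.4]
opening: 0.271
```

arm_command([
  {"rot":[0,0,0],"offset":[0,-1.25,-1.16],"gripper":1},
  {"rot":[0,0,0],"offset":[0,-2.67,-2.12],"gripper":1},
  {"rot":[0,0,0],"offset":[0,-4.21,-2.86],"gripper":1},
  {"rot":[0,0,0],"offset":[0,-5.84,-3.35],"gripper":1},
  {"rot":[0,0,0],"offset":[0,-6.97,-3.55],"gripper":1},
  {"rot":[0,0,0],"offset":[0,-6.97,-3.55],"gripper":1},
  {"rot":[0,0,0],"offset":[0,-6.97,-3.55],"gripper":1},
])

```text
time_s: 20.2
position: [0.5644, 0.1395, 0.2524]
tcp_rot: [[0.283, -0.959, -0.001], [-0.959, -0.283, 0.001], [-0.001, 0.001, -1.0]]
force: [-2.5, 4.1, 5.9]
opening: 0.268
```

```bash
cat > chk.py <<'E'
from plan import *
from m import *
s=bot.read_state();print(s['time_s'],s['position'],wj(s['position']).round(1),s['opening'],s['force'].round(1))
for n in ('top','scene'):
    c=cap(n)
    for nm,q,m in (('body',jw(0,7,55),amber(c)),('cap',jw(0,-40,55),blue(c))):
        ce,r,k=blob(c,m,proj(c,[q])[0]);print(n,nm,ce.round(2),k,'pred',proj(c,[q])[0].round(1))
    h=cv2.cvtColor(c['bgr'],cv2.COLOR_BGR2HSV);red=((h[...,0]<6)|(h[...,0]>172))&(h[...,1]>150)&(h[...,2]>50)
    k,l,stt,ce=cv2.connectedComponentsWithStats(red.astype(np.uint8));print([(ce[i].round(1).tolist(),stt[i,4]) for i in range(1,k) if stt[i,4]>25])
    print({th:proj(c,[jw(72-114*np.cos(th),50,85+114*np.sin(th))])[0].round(0).tolist() for th in (1.2,1.3,1.4,1.5)})
E
python3 chk.py
```

```text
20.2 [0.56439282 0.13948612 0.25244622] [ 57.   51.2 252.4] 0.268093445998955 [-2.5  4.1  5.9]
top body [259.28 261.95] 403 pred [259.  261.6]
top cap [280.97 255.99] 67 pred [279.9 255.7]
[([231.8, 249.2], np.int32(37))]
{1.2: [227.0, 243.0], 1.3: [225.0, 237.0], 1.4: [224.0, 232.0], 1.5: [222.0, 226.0]}
scene body [343.56 203.36] 286 pred [343.6 205.3]
scene cap [333.66 219.2 ] 90 pred [334.8 219. ]
[([365.3, 173.9], np.int32(90))]
{1.2: [367.0, 159.0], 1.3: [372.0, 160.0], 1.4: [377.0, 161.0], 1.5: [381.0, 162.0]}
```

arm_command([
  {"rot":[0,0,0],"offset":[0,0,0],"gripper":0.7},
  {"rot":[0,0,0],"offset":[0,0,0],"gripper":0.5},
  {"rot":[0,0,0],"offset":[0,0,0],"gripper":0.4},
  {"rot":[0,0,0],"offset":[0,0,0],"gripper":0.3},
  {"rot":[0,0,0],"offset":[0,0,-3],"gripper":0.3},
  {"rot":[0,0,0],"offset":[0,0,-7],"gripper":0.3},
  {"rot":[0,0,0],"offset":[0,0,-11],"gripper":0.3},
])

```text
time_s: 21.0
position: [0.565, 0.1385, 0.3616]
tcp_rot: [[0.283, -0.959, -0.002], [-0.959, -0.283, -0.001], [0.0, 0.002, -1.0]]
force: [0.5, -0.3, -0.6]
opening: 0.683
```

arm_command([
  {"rot":[0,0,0],"offset":[0,5,-2],"gripper":0.3},
  {"rot":[0,0,0],"offset":[0,10,-2],"gripper":0.3},
  {"rot":[0,0,0],"offset":[0,14,-2],"gripper":0.3},
  {"rot":[0,0,0],"offset":[0,14,-2],"gripper":0.3},
  {"rot":[0,0,0],"offset":[0,14,-2],"gripper":0.3},
  {"rot":[0,0,0],"offset":[0,14,-2],"gripper":0.3},
])

```text
time_s: 21.6
position: [0.4324, 0.0992, 0.3816]
tcp_rot: [[0.283, -0.959, 0.002], [-0.959, -0.283, -0.0], [0.001, -0.002, -1.0]]
force: [0.0, 0.7, -0.0]
opening: 0.702
```

```bash
python3 chk.py
python3 - <<'E'
from plan import *
from m import *
w=cap('wrist')
for nm,z,m,q in (('body',.055,amber(w),jw(0,7,60)),('cap',.055,blue(w),jw(0,-40,55))):
    ce,r,k=blob(w,m,proj(w,[q])[0]);bx=cv2.boxPoints(r)
    print(nm,ce,k,[wj(p).round(1).tolist() for p in plane(w,bx,.055)])
# bystanders moved? compare to the first pictures
for n in ('top','scene'):
    a=cv2.imread(f'pics/{n}0.png');b=cap(n)['bgr'];d=cv2.absdiff(a,b).max(2)>60
    k,l,st,ce=cv2.connectedComponentsWithStats(cv2.morphologyEx(d.astype(np.uint8),2,np.ones((3,3))));print(n,[(ce[i].round(0).tolist(),int(st[i,4])) for i in range(1,k) if st[i,4]>20])
E
```

```text
21.6 [0.43236834 0.09916444 0.38156691] [-81.   50.  381.6] 0.7024261738172772 [ 0.   0.7 -0. ]
top body [224.86 233.69] 127 pred [259.  261.6]
top cap [283.06 255.48] 31 pred [279.9 255.7]
[([225.0, 234.1], np.int32(120))]
{1.2: [227.0, 243.0], 1.3: [225.0, 237.0], 1.4: [224.0, 232.0], 1.5: [222.0, 226.0]}
scene body [343.59 203.23] 281 pred [343.6 205.3]
scene cap [333.77 219.12] 86 pred [334.8 219. ]
[([377.2, 159.8], np.int32(56)), ([365.9, 171.5], np.int32(164))]
{1.2: [367.0, 159.0], 1.3: [372.0, 160.0], 1.4: [377.0, 161.0], 1.5: [381.0, 162.0]}
body [353.26493324 131.47856641] 1423 [[12.3, 39.2, 55.0], [12.3, -32.5, 55.0], [-14.3, -33.9, 55.0], [-14.3, 39.1, 55.0]]
cap [394.22813688 131.53992395] 263 [[8.9, -35.1, 55.0], [8.9, -54.3, 55.0], [-10.8, -55.6, 55.0], [-10.8, -36.1, 55.0]]
top [([402.0, 230.0], 916), ([223.0, 231.0], 81), ([222.0, 241.0], 31), ([199.0, 289.0], 11799), ([346.0, 263.0], 106), ([323.0, 273.0], 73), ([222.0, 336.0], 24), ([224.0, 387.0], 2276), ([12.0, 408.0], 519), ([349.0, 444.0], 9197), ([214.0, 423.0], 44), ([2.0, 434.0], 84), ([162.0, 458.0], 4505), ([212.0, 442.0], 39)]
scene [([322.0, 52.0], 3851), ([383.0, 7.0], 114), ([339.0, 15.0], 21), ([377.0, 16.0], 28), ([245.0, 30.0], 52), ([195.0, 34.0], 65), ([369.0, 159.0], 61), ([377.0, 160.0], 61), ([355.0, 171.0], 42), ([341.0, 204.0], 254), ([274.0, 317.0], 592)]
```

The cap hasn't moved between stop-down and now (scene 333.7,219.1 both times). The wrist view puts the foot at y≈39, so I check that against the fence ends in the same picture.

Run:
```python
from plan import *
from m import *
w=cap('wrist');b=blue(w);m=amber(w)
print('fence pred',proj(w,[jw(62,85,50),jw(62,-85,50),jw(82,85,50),jw(82,-85,50)]).round(1).tolist())
q=proj(w,[jw(72,0,50)])[0]
n,l,st,ce=cv2.connectedComponentsWithStats(b.astype(np.uint8));print([(ce[i].round(1).tolist(),st[i].tolist()) for i in range(1,n) if st[i,4]>60])
n,l,st,ce=cv2.connectedComponentsWithStats(m.astype(np.uint8));print('amber',[(ce[i].round(1).tolist(),st[i].tolist()) for i in range(1,n) if st[i,4]>60])
i=[i for i in range(1,n) if st[i,4]>1000][0];print([np.where(l[v]==i)[0][[0,-1]].tolist() for v in range(st[i,1]+3,st[i,1]+st[i,3]-2,3)])
print('foot pred',proj(w,[jw(0,42,55),jw(0,42,71),jw(0,42,39)]).round(1).tolist(),'cap end',proj(w,[jw(0,-53,55)]).round(1).tolist())
g=cv2.cvtColor(w['bgr'],cv2.COLOR_BGR2GRAY);print('plate edge pred',proj(w,[jw(-40,85,10),jw(-40,-85,10),jw(95,85,10)]).round(1).tolist());
v=int(proj(w,[jw(-45,0,10)])[0][1]);print(v,g[v,250:290].tolist(),g[v,395:440].tolist())
```

```text
fence pred [[285.2, 74.7], [430.7, 74.9], [284.8, 55.9], [432.3, 56.1]]
[([380.5, 69.0], [327, 59, 104, 20, 1829]), ([296.4, 70.7], [288, 60, 24, 20, 256]), ([10.0, 74.8], [0, 65, 23, 19, 345]), ([47.6, 82.0], [39, 74, 18, 18, 264]), ([3.9, 100.4], [0, 92, 10, 16, 130]), ([41.2, 108.3], [29, 100, 25, 17, 352]), ([8.6, 125.8], [0, 118, 20, 16, 280]), ([394.7, 130.7], [387, 122, 17, 18, 265]), ([4.8, 149.4], [0, 142, 12, 15, 148]), ([40.5, 157.9], [30, 151, 21, 16, 277]), ([534.9, 218.0], [525, 210, 19, 18, 207])]
amber [([316.9, 69.4], [299, 45, 33, 70, 1089]), ([354.0, 130.5], [325, 119, 61, 24, 1416]), ([522.1, 225.5], [512, 218, 18, 18, 182]), ([482.6, 247.5], [475, 239, 17, 18, 168])]
[[300, 330], [300, 330], [300, 330], [299, 331], [299, 331], [300, 330], [315, 324], [315, 324], [315, 324], [315, 324], [315, 323], [314, 323], [314, 323], [314, 323], [314, 323], [315, 323], [315, 323], [315, 323], [315, 323], [315, 323], [315, 323], [315, 323]]
foot pred [[322.0, 129.9], [322.2, 129.8], [321.8, 130.0]] cap end [[400.9, 129.9]]
plate edge pred [[289.9, 160.7], [414.3, 160.6], [287.4, 51.5]]
164 [177, 177, 178, 177, 177, 177, 178, 178, 177, 179, 178, 178, 178, 177, 175, 178, 176, 174, 176, 177, 176, 174, 174, 174, 175, 175, 175, 175, 176, 175, 175, 174, 174, 175, 176, 173, 174, 174, 175, 177] [201, 199, 199, 200, 200, 200, 200, 199, 199, 200, 198, 199, 200, 199, 198, 198, 200, 197, 184, 159, 131, 123, 122, 131, 146, 163, 169, 175, 178, 179, 180, 179, 179, 181, 180, 180, 179, 180, 175, 165, 147, 134, 128, 128, 125]
```

```bash
python3 -c "
from rig import ticket;print(ticket.hand_in())"
```

```text
the job is handed in; nothing more can be done
None
```

I flipped the stop down, laid the vial in the V cradle against it and let go, then flipped the stop back up. The job was handed in at about 22 s, with the gripper open and clear of everything.

- **Stop down:** I pressed the stop down onto its limit with about 22 N. The scene camera agreed with fully down to within about 1.5 px.
- **Vial:** I seated it in the cradle with the cap pointing away from the stop, then slid it until its foot pressed on the leaf with about 9 N. The pictures after release show it in the cradle with its foot at the leaf.
- **Stop up:** I swung the stop up to about 1.4 rad. In the scene camera the cap stayed within about 0.1 px of where it was with the stop down, so the vial did not move.

Two checks were not clean:
- **Foot position:** The last wrist view read the foot at jig y ≈ 39 instead of 42. Other parts in that picture were offset by about 1–1.5 mm, and the raised leaf hides the foot edge. The cap end was within about 1 mm of its expected place after allowing for that offset. I relied on the push force and the unmoved cap for the final position.
- **Other objects:** The scene camera's before-and-after comparison showed changes only around the vial, the stop and the robot arm with its shadow. The arm hid parts of the top camera's comparison.

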